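# Lock the flask tray on the shaker with its hair pin

### The job

The shaker's flask tray has two locking studs, but only one has its hair pin in. Pick up the loose hair pin lying on the tray, start its straight leg in the cross hole of the bare stud and let go of it there; then push it on through until its bow snaps over the stud, without forcing it and without disturbing the glassware and packages around it.

Things in the scene. Friction and masses are not known exactly. Their poses are not given: they have to be found in the camera images.
- clip: The loose hair pin (R clip): 5 mm round steel wire, 101 mm long, about 40 g, lying flat on the tray. Origin: on its underside where the straight leg leaves the loop. x: along the straight leg to its tip, z up; both legs' centre lines 2.5 mm above the underside. The straight leg is y = 0, x = 0 to 90 mm. The spring leg lies on the +y side, reaching y = 16.5 mm.
- clip_loop (a point): On the axis of the hair pin's round loop (pin frame x 0, y 8.5 mm), 5 mm above its underside. The loop is two turns of wire one on the other: 10 mm high, 22 mm across outside, 12 mm inside; its back edge is 11 mm behind this point. The place to hold the pin by or to push on.
- clip_seat (a point): Point on the straight leg's centre line at x = 38 mm, opposite the bow of the spring leg (bow x = 34 to 42 mm). It lies on the stud's axis when the pin is home, with about 2 mm of play.
- clip_tip (a point): Tip of the straight leg, at mid wire (x = 90 mm). The spring leg is shorter: second waist 6 mm from the straight leg at x = 52 to 55 mm, then an outward lead-in nose ending at x = 69 mm, so the nose meets the stud when the straight leg's tip is about 26 mm into the hole.
- clip_bow (a joint): How far the spring leg is sprung open about the loop's centre, rad: 0 relaxed, about 0.12 as the second waist passes the stud's widest part, back near 0 once snapped over. Spring 4.5 N m/rad. Pushing the pin along its leg takes nothing until the nose meets the stud, then up to about 20 N until the snap; it stops hard when home.
- post: The bare locking stud, upright and tight in the tray, polished steel, 20 mm in diameter, 18 mm tall, with a level cross hole right through it: 7 mm wide, 7 mm high, its floor level with the tray, mouths bevelled 0.8 mm at the sides. Origin: on its axis at the tray's top face; its axes are the shaker's and do not show which way the hole runs.
- post_mid (a point): Point on the bare stud's axis, 2.5 mm above the tray (the leg's height when the pin slides on the tray), in the middle of the hole. The hole's bearing is not reported: it runs within 0.9 rad of the shaker's x, different each time, along the dark driver slot on the stud's top; else feel for it: a leg aimed at the axis starts to enter within about 0.2 rad of it. Either end will do.
- pinned_post: The other locking stud, the same but with its own hair pin already home (both fixed), as it should look; its hole runs its own way. Origin: on its axis at the tray's top face; its hair pin reaches 49 mm along -x, 52 mm along +x and 20 mm to +y.
- shaker: The shaker, switched off: white housing with a flat grey tray 310 x 340 mm, top face 110 mm above the bench. Origin: under its centre, on the bench; x points away from its control strip. The studs stand 50 mm in front (-x) of its centre, 95 mm to either side; the loose hair pin lies in front of and between them.
- flask_a: Conical glass flask, 64 mm across, 104 mm tall, standing in a four-finger spring clamp at the back of the tray. Origin: centre of its underside. Leave alone.
- flask_b: The other conical flask, the same, in the other clamp at the back of the tray. Leave alone.
- amber_bottle: Brown glass reagent bottle with a blue cap, 86 mm across, 200 mm tall, on the bench. Origin: centre of its underside. Leave alone.
- carton: Small carton 75 x 110 x 120 mm on the bench. Origin: centre of its underside. Leave alone.
Not all that is in view belongs to the job. What is shaped like the clip but blue is not meant.

How it is judged (in metres and radians):
On the way:
1. the hair pin's straight leg is started in the bare stud's hole, at least 6 mm deep but not yet home, and the hair pin is let go of (x of post_mid in the frame of clip between 0.05 and 0.094 m and y of post_mid in the frame of clip between -0.0035 and 0.0035 m and z of post_mid in the frame of clip between -0.0025 and 0.0075 m and contact force between the fingers and clip below 0.1 N), for 0.2 s.
At the end, for the whole second after the job is handed in: The hair pin is home and let go of: the bare stud's axis within 5 mm of the pin's seat point along the leg, 3 mm across and 5 mm in height, spring leg closed again (under 0.05 rad), at rest (x of post_mid in the frame of clip between 0.033 and 0.043 m and y of post_mid in the frame of clip between -0.003 and 0.003 m and z of post_mid in the frame of clip between -0.0025 and 0.0075 m and value of joint clip_bow below 0.05 rad and linear speed of clip below 0.01 m/s); the robot touches nothing.
It fails at once if a flask, the bottle or the carton is moved more than 20 mm or tipped more than 0.3 rad (distance of any of flask_a, flask_b, amber_bottle, carton from where it was at the start of the episode above 0.02 m or angle between any of flask_a, flask_b, amber_bottle, carton's own z axis and vertical above 0.3 rad).
It fails at once if the hair pin is forced: pressed on the stud with more than 60 N (contact force between clip and post above 60 N).
It also fails if it takes over 67 s, if anything falls off the work surface, if the arm or the gripper's body presses on something with over 40 N, if the wrist force passes 120 N, or if a joint passes its speed limit or range.

### The arm

A 6-joint arm with a two-finger parallel gripper is mounted at the origin on the work surface. World frame = base frame: x ahead of the robot, y to its left, z up, the work surface at z = 0. Lengths are in mm, angles in degrees, forces in N, time in s.
With the tool pointing down it reaches from about 350 to 775 mm from the base axis. Payload 7.3 kg.
Tool frame: the origin (TCP) lies midway between the tips of the shut fingers; the grasp point (between the pads) lies 19 mm behind it; z points along the fingers, y is the direction in which the jaws open and shut (so a half turn about z gives the same grasp; the last joint's range is limited). The gripper opens to 92 mm and grips with 3 to 60 N. Pads are 19 mm wide; open, the fingers measure 130 mm over their backs; the gripper's body (75 mm by 190 mm) begins 47 mm behind the grasp point.
Start: joints at [-81.589, 19.595, 87.324, -0, 73.075, -8.365], TCP at [151.555, -502.669, 226.741] pointing down, gripper open.
Joint ranges: [-145.02, 145.02], [-44.19, 115.74], [2.07, 154.8], [-57.11, 237.11], [16.16, 152.29], [-177.93, 177.93]. Speed limits (degrees/s): [147.25, 147.25, 180, 180, 180, 180].

### API

Orientations are given as [roll, pitch, yaw] about the fixed x, y, z axes, in that order (R = Rz(yaw) Ry(pitch) Rx(roll)).
In Python, from plant import r gives the robot as it stands.
- The arm moves only by the tool play_rows, never from a script. Its argument "rows" is text: rows parted by semicolons, each of 6 numbers parted by spaces: the shift along the tool's x, y, z in mm, then the turn, a rotation vector about the tool's x, y, z in degrees. In form: tx ty tz rx ry rz; .... A call has 1 to 12 rows; each row is the pose to reach, as a shift and turn from the pose commanded when the call began, along the tool's axes at that moment; what a row does not reach only later rows make up. A row lasts 1/10 s, in which the tool goes at most 50 mm and 8.59 degrees, less where a joint would pass 70% of its speed; a pose out of reach is approached as far as the arm can. A call with a gripper value outside its range is refused whole. "fingers" is the finger opening in mm, from 0 to 91.8, set as the call begins (left out, the last holds). The fingers move at their own pace and stop on an object; "squeeze" is the grip in N (left out, the last holds). Time passes only in rows, so rows that repeat a pose let the fingers close. It gives the time, the measured TCP pose, the force and the opening at its end, in the units of the state.
- r.sense(): the state, without advancing time (a new reading comes with each control period).
- r.capture(name): name is "scene" or "top" or "wrist"; returns a dict with "color" (400x640x3 uint8, red, green, blue), "depth" (400x640 float32, mm along the optical axis (not along the pixel's ray), 0 where there is no reading), "K" (3x3 intrinsics, pixels), "R" (3x3) and "t" (3): a world point X has camera coordinates R X + t; the wrist camera has in their place "mount" (4x4, takes a point from camera to tool coordinates, whose origin is the TCP and whose axes are the flange's). Camera axes: x right, y down, z forward; pixel columns grow to the right and rows downward; lengths in mm; the calibration is good to about 2 mm. A picture is of the moment at which its call begins: read the wrist's pose just before it.
- r.job_done(): hands the job in, once; it reports no verdict.
The state is a dict: "clock": time; "joints": joint angles; "dq": joint speeds; "tau": joint torques, N m; "eef_pos": TCP position; "ee_rot": TCP orientation; "contact_force": force on the tool from outside, world axes, zero at the start; "torque": the same for the moment, N m; "gripper_width": opening from 0.0 (shut) to 1.0 (fully open).
Only numpy, scipy, OpenCV 4.12 (cv2) and the standard library are available. Lean on these libraries where they do the work, as an engineer would, in place of code of your own. Each camera call takes 0.05 s, during which the arm holds its last target.

## Working session

There is one attempt and no reset: what is moved stays moved. The work goes in short steps, Python scripts to look and compute and a tool call to move; the robot and the scene stay as the last step left them, time stands still between calls to the robot, and variables do not carry over. Pictures are saved under pics/ and viewed, and the job is handed in when it is done.

Besides the shell and the picture viewer there is one more tool, called after "Emit:" as name(argument=value, ...) on one line, values as JSON. play_rows: Moves the arm, as the interface text tells. Its arguments: {"type":"object","properties":{"rows":{"type":"string"},"fingers":{"type":"number"},"squeeze":{"type":"number"}},"required":["rows"]}

```bash
ls; mkdir -p pics
cat > h.py <<'E'
from plant import r
import numpy as np, cv2
def save(n,img): cv2.imwrite('pics/'+n+'.png', img[:,:,::-1])
E
python3 - <<'E'
from h import *
print(r.sense())
for n in ['scene','top','wrist']:
    c=r.capture(n); save(n+'0',c['color']); np.savez('pics/'+n+'0.npz',**c)
    print(n,c['K'].tolist(),[ (k,np.round(c[k],3).tolist()) for k in ('R','t','mount') if k in c])
E
```

```text
pics
{'clock': 0.0, 'joints': array([-8.15896438e+01,  1.96378863e+01,  8.73765212e+01,  5.97383859e-04,
        7.30739947e+01, -8.36407746e+00]), 'dq': array([0.0061788 , 0.06204151, 0.01984346, 0.02821584, 0.02081831,
       0.01066591]), 'tau': array([ 3.30888261e-04, -4.31238985e+01, -2.44222730e+01,  7.16609904e-02,
        5.56980050e-02, -1.21468361e-04]), 'eef_pos': array([ 151.49273618, -502.25266601,  226.03614537]), 'ee_rot': array([-1.79912621e+02, -1.34243905e-02,  1.67742490e+01]), 'contact_force': array([-0.07789586, -0.00295811,  0.48644147]), 'torque': array([ 0.0393438 , -0.03619463, -0.02171264]), 'gripper_width': 1.000253519907084}
scene [[373.5205048340339, 0.0, 315.54475765674766], [0.0, 373.5205048340339, 195.21281934928817], [0.0, 0.0, 1.0]] [('R', [[-0.591, 0.807, 0.008], [0.638, 0.473, -0.608], [-0.494, -0.354, -0.794]]), ('t', [366.599, -306.624, 1463.42])]
top [[395.3900523984167, 0.0, 320.92467292104755], [0.0, 395.3900523984167, 202.5110825407215], [0.0, 0.0, 1.0]] [('R', [[-0.029, -1.0, -0.006], [-0.997, 0.029, -0.069], [0.07, 0.004, -0.998]]), ('t', [3.351, 612.563, 1124.793])]
wrist [[325.34031613799914, 0.0, 320.9560781515861], [0.0, 325.34031613799914, 197.8333972679956], [0.0, 0.0, 1.0]] [('mount', [[0.0, -0.968, -0.252, 66.809], [1.0, 0.0, 0.0, 0.195], [0.0, -0.252, 0.968, -158.11], [0.0, 0.0, 0.0, 1.0]])]
```

View pics/scene0.png

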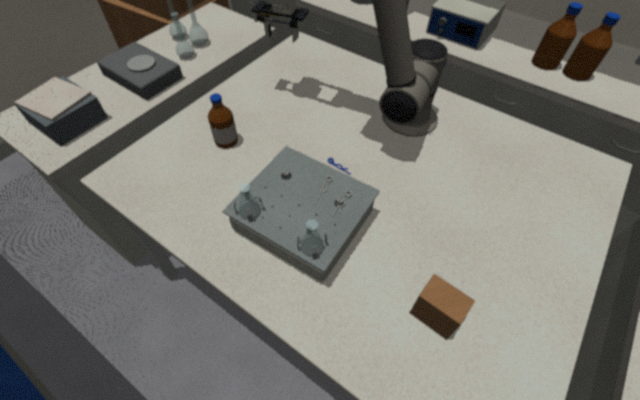

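View pics/top0.png

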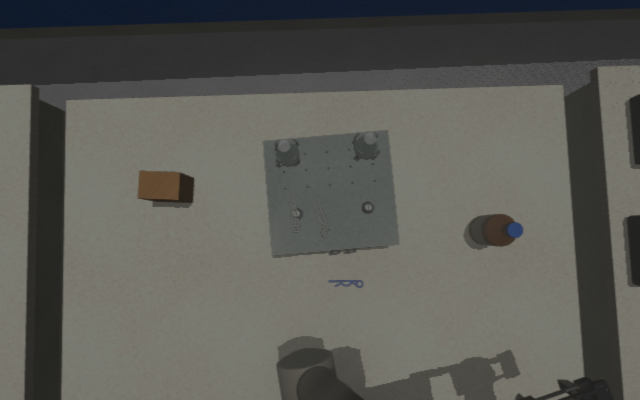

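View pics/wrist0.png

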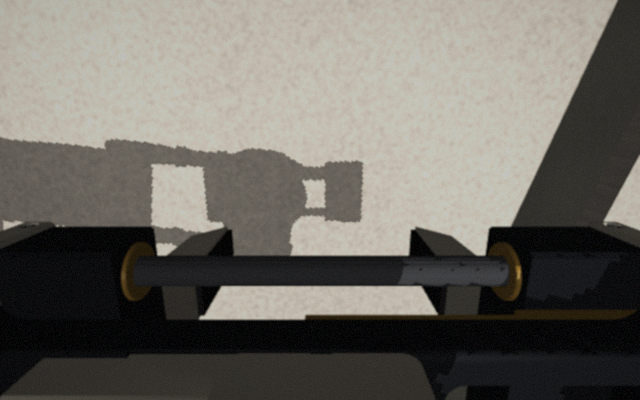

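The top view shows the bare stud at (368,207), the pinned stud at (297,213), a grey pin between them at (323,220) and a blue decoy on the bench at (346,283). I'll take a close crop and rough positions next.

```bash
cat >> h.py <<'E'
def ray_plane(c,uv,z):
    K,R,t=c['K'],c['R'],c['t']
    d=R.T@(np.linalg.inv(K)@np.array([uv[0],uv[1],1.])); o=-R.T@t
    return o+d*(z-o[2])/d[2]
def proj(c,X):
    p=c['K']@(c['R']@np.asarray(X,float)+c['t']); return p[:2]/p[2]
E
python3 - <<'E'
from h import *
c=dict(np.load('pics/top0.npz'))
for n,uv,z in [('bare',(368,207),128),('pinned',(297,213),128),('clip',(323,220),112),('c1',(264,141),110),('c2',(387,131),110),('c3',(398,244),110),('c4',(273,257),110)]:
    print(n,uv,ray_plane(c,uv,z).round(1), c['depth'][uv[1],uv[0]])
im=c['color'][180:270,255:410]; cv2.imwrite('pics/crop0.png',cv2.resize(im[:,:,::-1],None,fx=5,fy=5,interpolation=cv2.INTER_CUBIC))
E
```

```text
bare (368, 207) [ 589.5 -138.2  128. ] 1035.9893
pinned (297, 213) [579.2  48.5 128. ] 1035.9695
clip (323, 220) [559.3 -19.1 112. ] 1051.3494
c1 (264, 141) [777.5 134.1 110. ] 1066.2083
c2 (387, 131) [ 794.8 -199.3  110. ] 1067.4995
c3 (398, 244) [ 490. -216.  110.] 1046.7108
c4 (273, 257) [465.3 116.2 110. ] 1159.2914
```

View pics/crop0.png

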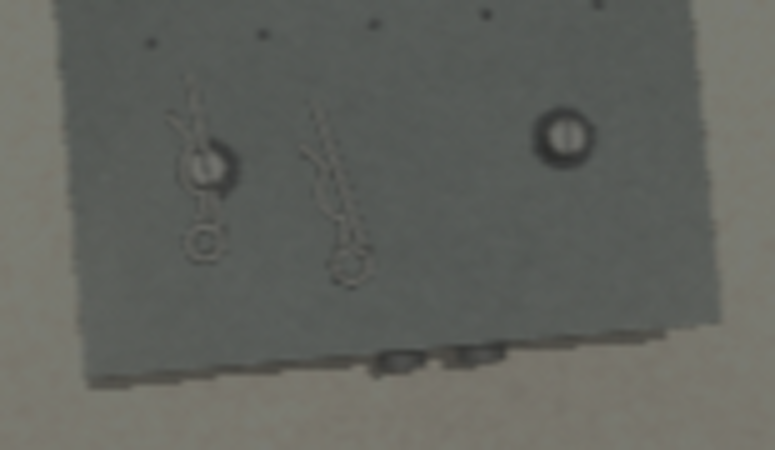

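Candidates are the loose grey pin at (323,220), the pinned stud's own pin at about (297,216), and the blue decoy at (346,283). The crop confirms the grey pin at (323,220): it stands free on the tray, loop towards the robot and tip away. I'll move the wrist camera there.

Emit:
play_rows(rows="462 -322 35 0 0 16.8;462 -322 35 0 0 16.8;462 -322 35 0 0 16.8;462 -322 35 0 0 16.8;462 -322 35 0 0 16.8;462 -322 35 0 0 16.8;462 -322 35 0 0 16.8;462 -322 35 0 0 16.8;462 -322 35 0 0 16.8;462 -322 35 0 0 16.8;462 -322 35 0 0 16.8;462 -322 35 0 0 16.8")

```text
clock: 1.35
eef_pos: [502.7, -57.4, 191.1]
ee_rot: [-179.9, -0.0, 0.2]
contact_force: [0.4, -0.7, 0.1]
gripper_width: 0.999
```

Emit:
play_rows(rows="0 0 0 0 0 0;0 0 0 0 0 0;0 0 0 0 0 0")

```text
clock: 1.65
eef_pos: [500.3, -61.9, 191.7]
ee_rot: [180.0, 0.0, -0.1]
contact_force: [0.7, -0.4, 0.8]
gripper_width: 1.003
```

```bash
cat >> h.py <<'E'
from scipy.spatial.transform import Rotation as Ro
def wcap(name):
    s=r.sense(); c=r.capture('wrist')
    Rt=Ro.from_euler('xyz',s['ee_rot'],degrees=True).as_matrix()
    T=np.eye(4); T[:3,:3]=Rt; T[:3,3]=s['eef_pos']
    M=np.linalg.inv(T@c['mount']); c['R']=M[:3,:3]; c['t']=M[:3,3]
    save(name,c['color']); np.savez('pics/'+name+'.npz',**c)
    print(s['clock'],s['eef_pos'].round(2),s['ee_rot'].round(2),s['contact_force'].round(1))
    return c
E
python3 - <<'E'
from h import *
wcap('w1')
E
```

```text
1.65 [500.32 -61.92 191.69] [ 1.7998e+02  3.0000e-02 -9.0000e-02] [ 0.7 -0.4  0.8]
```

View pics/w1.png

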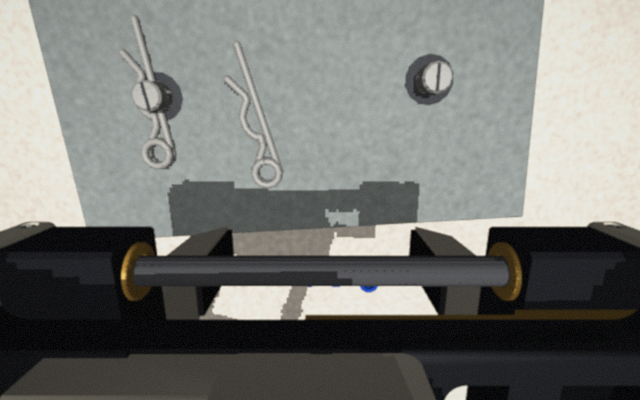

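The wrist view shows the loose pin with its loop at (266,173) and tip at (238,43). The bare stud is at (437,77) with its slot near vertical. Now I'll measure these finely.

Run:
```python
from h import *
c=dict(np.load('pics/w1.npz')); im=c['color'].copy()
g=cv2.cvtColor(im,cv2.COLOR_RGB2GRAY)
# stud top: bright blob
sub=g[50:110,400:470]
print('stud grey rows'); 
a=cv2.resize(im[45:115,395:475],None,fx=8,fy=8,interpolation=cv2.INTER_NEAREST)
b=cv2.resize(im[30:200,210:300],None,fx=3.3,fy=3.3,interpolation=cv2.INTER_NEAREST)
H=max(a.shape[0],b.shape[0]); o=np.zeros((H,a.shape[1]+b.shape[1],3),np.uint8); 
o[:a.shape[0],:a.shape[1]]=a; o[:b.shape[0],a.shape[1]:]=b; o=o[:600,:]; print(o.shape); save('w1c',o)
m=((sub>115)*255).astype(np.uint8)
cs,_=cv2.findContours(m,cv2.RETR_EXTERNAL,cv2.CHAIN_APPROX_NONE)
for k in cs:
    if cv2.contourArea(k)>50: print(cv2.contourArea(k),cv2.boundingRect(k),cv2.minEnclosingCircle(k))
```

```text
stud grey rows
(561, 937, 3)
4071.0 (0, 0, 70, 60) ((34.5, 29.5), 45.39282989501953)
```

View pics/w1c.png

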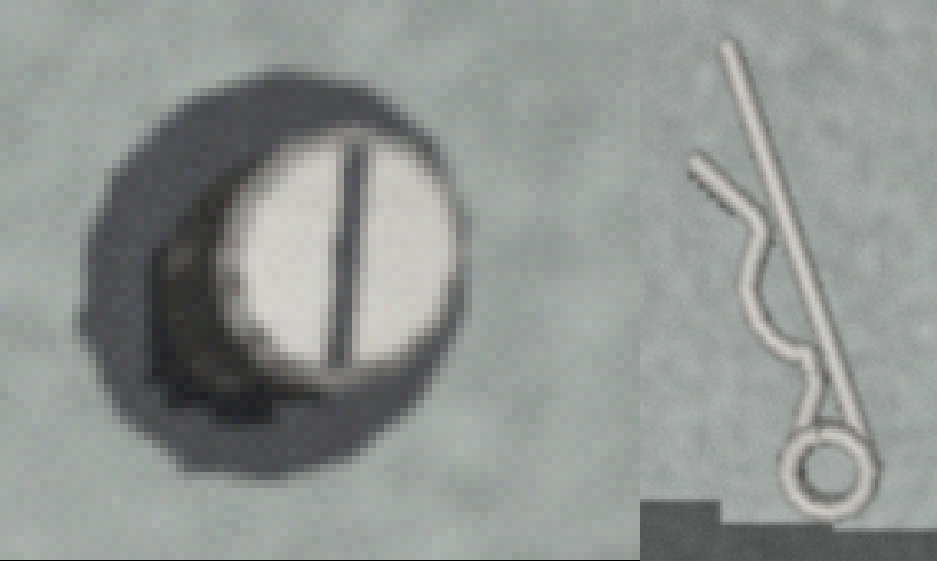

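```bash
cat > meas.py <<'E'
from h import *
def stud(c,roi,thr=165,ztop=128.):
    u0,v0,u1,v1=roi
    g=cv2.cvtColor(c['color'],cv2.COLOR_RGB2GRAY)[v0:v1,u0:u1]
    m=(g>thr).astype(np.uint8)*255
    m=cv2.morphologyEx(m,cv2.MORPH_OPEN,np.ones((3,3),np.uint8))
    ys,xs=np.nonzero(m); hull=cv2.convexHull(np.c_[xs,ys].astype(np.int32))
    (cx,cy),ax,an=cv2.fitEllipse(hull)
    ins=np.zeros_like(m); cv2.fillConvexPoly(ins,hull,255); ins=cv2.erode(ins,np.ones((5,5),np.uint8))
    ys,xs=np.nonzero((ins>0)); w=np.clip(thr-5-g[ys,xs].astype(float),0,None)
    P=np.array([ray_plane(c,(x+u0,y+v0),ztop)[:2] for x,y in zip(xs,ys)])
    mu=(P*w[:,None]).sum(0)/w.sum(); C=((P-mu).T*w)@(P-mu)/w.sum()
    ev,V=np.linalg.eigh(C); d=V[:,1]*np.sign(V[0,1])
    ctr=ray_plane(c,(cx+u0,cy+v0),ztop)
    s=ray_plane(c,(cx+u0+ax[0]/2,cy+v0),ztop)-ctr
    print('stud px',cx+u0,cy+v0,'axes',ax,'world',ctr.round(2),'diam',2*np.linalg.norm(s),'slot mean',mu.round(2),'yaw',np.degrees(np.arctan2(d[1],d[0])),'sd',np.sqrt(ev))
    return ctr,np.arctan2(d[1],d[0])
E
python3 - <<'E'
from meas import *
c=dict(np.load('pics/w1.npz'))
stud(c,(415,50,465,105))
g=cv2.cvtColor(c['color'],cv2.COLOR_RGB2GRAY)
m=np.zeros_like(g); roi=g[30:195,215:295]; m[30:195,215:295]=((roi>160)*255)
cs,_=cv2.findContours(m,cv2.RETR_EXTERNAL,cv2.CHAIN_APPROX_NONE)
k=max(cs,key=cv2.contourArea); print(cv2.boundingRect(k))
ys,xs=np.nonzero(m)
P=np.array([ray_plane(c,(x,y),112.5)[:2] for x,y in zip(xs,ys)])
# straight leg: px rows 45..150, right most pixels run
L=[]
for y in range(46,150):
    row=np.nonzero(m[y,215:295])[0]+215
    if len(row)==0: continue
    e=[row[-1]]
    while e[-1]-1 in row: e.append(e[-1]-1)
    if len(e)<=8: L.append(ray_plane(c,(np.mean(e),y),113.)[:2])
L=np.array(L); vx,vy,x0,y0=cv2.fitLine(L.astype(np.float32),cv2.DIST_HUBER,0,.01,.01).ravel()
if vx<0: vx,vy=-vx,-vy
print('leg yaw',np.degrees(np.arctan2(vy,vx)),'pt',x0,y0,len(L))
tipy=ys.min(); print('tip',ray_plane(c,(xs[ys==tipy].mean(),tipy),113).round(1))
# loop by circle through hough
gl=cv2.resize(g[145:200,240:295],None,fx=4,fy=4,interpolation=cv2.INTER_CUBIC)
lm=m[158:195,240:295]; y2,x2=np.nonzero(lm); (cx,cy),rad=cv2.minEnclosingCircle(np.c_[x2,y2].astype(np.float32)); 
print('loop px',cx+240,cy+158,rad, ray_plane(c,(cx+240,cy+158),119).round(1))
E
```

```text
stud px 447.5370407104492 84.06495666503906 axes (30.142093658447266, 53.35137176513672) world [ 585.26 -144.14  128.  ] diam 19.467835753487563 slot mean [ 585.25 -141.12] yaw 31.158002178793012 sd [2.6269522  5.55727811]
(215, 77, 49, 111)
leg yaw -0.10598763 pt 587.84534 -41.983223 93
tip [620.6 -18.2 113. ]
loop px 267.0 173.5 31.13287925720215 [525.3 -23.5 119. ]
```

The tray's own brightness got into the masks, so I'll raise the threshold.

```bash
cat >> meas.py <<'E'
def clip(c,roi,thr,zl=113.,looph=36):
    u0,v0,u1,v1=roi
    g=cv2.cvtColor(c['color'],cv2.COLOR_RGB2GRAY)
    m=np.zeros_like(g); m[v0:v1,u0:u1]=(g[v0:v1,u0:u1]>thr)*255
    n,lab,st,_=cv2.connectedComponentsWithStats(m); k=1+np.argmax(st[1:,4]); m=((lab==k)*255).astype(np.uint8); print('blob',st[k])
    P=[]
    ys,xs=np.nonzero(m); P=np.array([ray_plane(c,(x,y),zl)[:2] for x,y in zip(xs,ys)])
    # loop: inner hole contour
    cs,h=cv2.findContours(m,cv2.RETR_CCOMP,cv2.CHAIN_APPROX_NONE)
    holes=[cs[i] for i in range(len(cs)) if h[0,i,3]>=0]
    for q in holes: 
        if cv2.contourArea(q)>20: 
            (cx,cy),rr=cv2.minEnclosingCircle(q); print('hole',cv2.contourArea(q),cx,cy,rr,ray_plane(c,(cx,cy),118).round(2))
    return m,P
E
python3 - <<'E'
from meas import *
c=dict(np.load('pics/w1.npz'))
g=cv2.cvtColor(c['color'],cv2.COLOR_RGB2GRAY)
print(g[77,420:458]); print(g[173,250:285]); print(g[80,235:260])
for t in(180,190,200): stud(c,(415,50,465,105),t)
m,P=clip(c,(215,30,295,195),178)
L=[]
for y in range(46,150):
    row=np.nonzero(m[y])[0]
    if len(row)==0: continue
    e=[row[-1]]
    while e[-1]-1 in row: e.append(e[-1]-1)
    if len(e)<=8: L.append(ray_plane(c,(np.mean(e),y),113.)[:2])
L=np.array(L); vx,vy,x0,y0=cv2.fitLine(L.astype(np.float32),cv2.DIST_HUBER,0,.01,.01).ravel()
if vx<0: vx,vy=-vx,-vy
print('leg yaw',np.degrees(np.arctan2(vy,vx)),'pt',x0,y0,len(L))
ys,xs=np.nonzero(m);tipy=ys.min(); print('tip',ray_plane(c,(xs[ys==tipy].mean(),tipy),113).round(1))
E
```

```text
[ 55  72 116 135 152 182 205 209 204 208 204 202 205 203 206 199 153  92
  85 110 170 196 203 201 202 200 199 200 201 199 193 169 136 140 156 158
 155 152]
[156 152 167 181 191 180 153 123  84  91 131 160 162 163 166 166 164 167
 168 168 165 166 166 162 154 148 163 182 189 178 160 134 125 151 166]
[148 153 155 154 153 156 152 156 155 144 146 165 186 203 190 164 137 130
 144 157 155 153 153 157 156]
stud px 437.8211898803711 76.6928882598877 axes (24.637998580932617, 27.439908981323242) world [ 589.76 -137.47  128.  ] diam 15.826612384835837 slot mean [ 589.94 -137.53] yaw 0.1538143894920148 sd [0.58251538 3.45300287]
stud px 437.7980422973633 76.60676002502441 axes (23.87798309326172, 26.34562110900879) world [ 589.81 -137.45  128.  ] diam 15.337428234723419 slot mean [ 589.93 -137.53] yaw 0.012410455476973507 sd [0.63354568 3.45793056]
stud px 435.26791191101074 79.99786567687988 axes (16.224504470825195, 21.851877212524414) world [ 587.75 -136.    128.  ] diam 10.44713603148171 slot mean [ 586.66 -137.46] yaw 8.53578402563089 sd [0.63910953 1.3615174 ]
blob [235  43  42 117 317]
leg yaw 16.811878 pt 577.3427 -15.957213 104
tip [612.7  -5.6 113. ]
```

Emit:
play_rows(rows="24.4 -38.4 40 0 0 -16.8;24.4 -38.4 40 0 0 -16.8;24.4 -38.4 40 0 0 -16.8;24.4 -38.4 40 0 0 -16.8;24.4 -38.4 40 0 0 -16.8;24.4 -38.4 40 0 0 -16.8", fingers=44)

```text
clock: 2.3
eef_pos: [525.5, -23.5, 152.6]
ee_rot: [179.9, -0.1, 16.6]
contact_force: [0.5, 0.2, 0.1]
gripper_width: 0.525
```

Run:
```python
from meas import *
c=wcap('w2')
```

```text
2.3 [525.51 -23.51 152.62] [ 1.7995e+02 -8.0000e-02  1.6610e+01] [0.5 0.2 0.1]
```

View pics/w2.png

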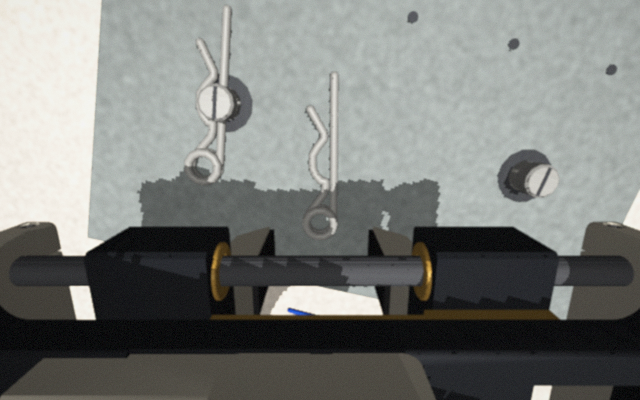

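Run:
```python
from meas import *
c=dict(np.load('pics/w2.npz'))
print(ray_plane(c,(320.5,221),118).round(1),ray_plane(c,(334.2,75),113).round(1),ray_plane(c,(335,195),113).round(1))
stud(c,(520,160,565,202),185)
```

```text
[527.2 -23.  118. ] [612.1  -5.8 113. ] [544.6 -27.2 113. ]
stud px 546.4579105377197 185.68246459960938 axes (34.23365020751953, 36.89449691772461) world [ 588.06 -140.44  128.  ] diam 19.705929541131464 slot mean [ 588.38 -138.03] yaw 5.510377667434644 sd [1.56936679 4.53534872]
```

The loop is centred between the fingers at (321,221). I'll lower and close.

Emit:
play_rows(rows="0.5 0 25 0 0 0;0.5 0 36 0 0 0;0.5 0 40 0 0 0;0.5 0 40 0 0 0;0.5 0 40 0 0 0")

```text
clock: 2.85
eef_pos: [526.3, -22.6, 112.3]
ee_rot: [180.0, -0.0, 16.8]
contact_force: [-0.1, -0.4, 0.1]
gripper_width: 0.48
```

Emit:
play_rows(rows="0 0 0 0 0 0;0 0 0 0 0 0;0 0 0 0 0 0;0 0 0 0 0 0;0 0 0 0 0 0;0 0 0 0 0 0;0 0 0 0 0 0", fingers=10, squeeze=20)

```text
clock: 3.55
eef_pos: [526.0, -22.5, 111.9]
ee_rot: [180.0, -0.0, 16.8]
contact_force: [-1.1, -0.7, 3.7]
gripper_width: 0.232
```

Run:
```python
from meas import *
c=wcap('w3')
```

```text
3.55 [525.99 -22.54 111.94] [ 1.7998e+02 -2.0000e-02  1.6780e+01] [-1.1 -0.7  3.7]
```

View pics/w3.png

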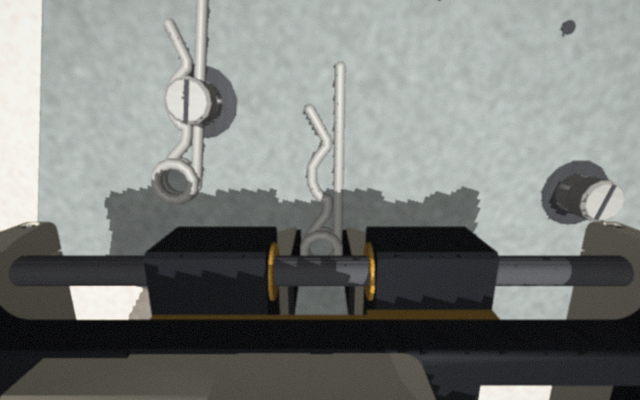

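Gripped at 21.3 mm. I'll lift and carry it in front of the bare stud, leg aligned with the slot (about 0 deg).

Emit:
play_rows(rows="0 0 -15 0 0 0;0 0 -30 0 0 0;-28 28 -30 0 0 5.6;-56 57 -30 0 0 11.2;-84.4 85.7 -30 0 0 16.8;-84.4 85.7 -30 0 0 16.8;-84.4 85.7 -30 0 0 16.8;-84.4 85.7 -30 0 0 16.8;-84.4 85.7 -30 0 0 16.8")

```text
clock: 4.5
eef_pos: [470.2, -128.0, 141.6]
ee_rot: [-180.0, 0.0, 0.1]
contact_force: [-0.5, -0.1, -0.5]
gripper_width: 0.228
```

Run:
```python
from meas import *
c=wcap('w4')
```

```text
4.5 [ 470.18 -127.97  141.59] [-1.7999e+02  0.0000e+00  9.0000e-02] [-0.5 -0.1 -0.5]
```

View pics/w4.png

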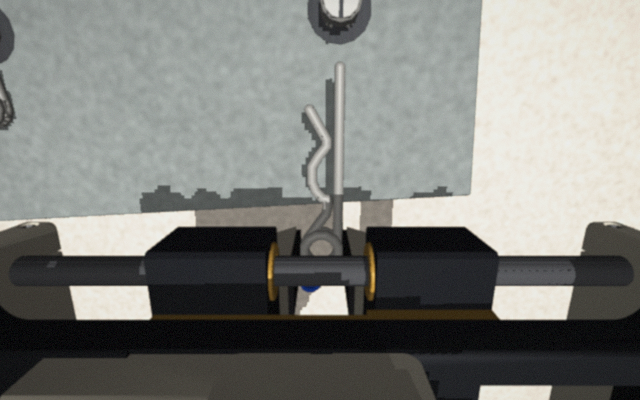

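Emit:
play_rows(rows="12 0 0 0 0 0;12 0 0 0 0 0;12 0 0 0 0 0;12 0 0 0 0 0")

```text
clock: 4.95
eef_pos: [481.4, -128.5, 141.5]
ee_rot: [-180.0, 0.0, 0.0]
contact_force: [-0.6, 0.5, -0.3]
gripper_width: 0.228
```

```bash
cat > q.py <<'E'
from meas import *
def held(c,zleg):
    g=cv2.cvtColor(c['color'],cv2.COLOR_RGB2GRAY).astype(float)
    L=[]
    for y in range(75,180):
        seg=g[y,332:352]; w=np.clip(seg-178,0,None)
        if w.sum()<5: continue
        L.append(ray_plane(c,(332+(w*np.arange(20)).sum()/w.sum(),y),zleg)[:2])
    L=np.array(L); vx,vy,x0,y0=cv2.fitLine(L.astype(np.float32),cv2.DIST_HUBER,0,.01,.01).ravel()
    if vx<0: vx,vy=-vx,-vy
    print('leg n',len(L),'yaw',np.degrees(np.arctan2(vy,vx)),'y at x=560,590:',[y0+(x-x0)*vy/vx for x in (560,590)],'tip',ray_plane(c,(340,64),zleg).round(1))
E
python3 - <<'E'
from q import *
c=wcap('w5')
g=cv2.cvtColor(c['color'],cv2.COLOR_RGB2GRAY); print(g[100,330:352],g[160,330:352])
im=c['color'][0:140,270:410]; save('w5c',cv2.resize(im,None,fx=4,fy=4,interpolation=cv2.INTER_NEAREST))
held(c,142.5)
E
```

```text
4.95 [ 481.42 -128.5   141.53] [-1.7999e+02  4.0000e-02  2.0000e-02] [-0.6  0.5 -0.3]
[ 99  94  97  93 111 141 162 174 197 217 210 190 173 156 144 155 171 176
 171 174 167 166] [ 90  98  93  99 127 151 155 176 203 204 191 174 158 142 158 172 176 174
 177 174 174 173]
leg n 105 yaw 0.16647474 y at x=560,590: [np.float32(-137.2599), np.float32(-137.17274)] tip [ 569.8 -137.4  142.5]
```

View pics/w5c.png

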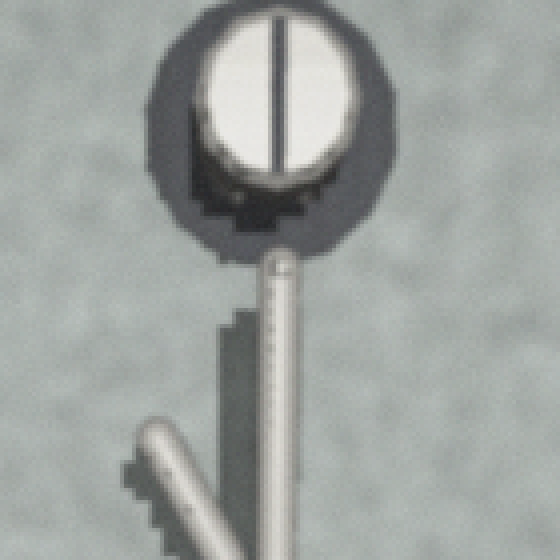

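Run:
```python
from q import *
c=dict(np.load('pics/w5.npz'))
for t in (180,190,200): stud(c,(305,0,375,52),t)
g=cv2.cvtColor(c['color'],cv2.COLOR_RGB2GRAY).astype(float)
for v in (5,10,15,20,25,30,35,40):
    s=g[v,325:356]; w=np.clip(150-s[8:22],0,None); print(v,325+8+(w*np.arange(14)).sum()/w.sum(), 'edges',325+np.nonzero(s>170)[0][[0,-1]])
# leg edges
for v in (75,90,105,120,150,175):
    s=g[v,325:356]; print(v, np.round(s[5:26]).astype(int))
print([ray_plane(c,(u,70),142).round(2) for u in (339.75,340.25)],[ray_plane(c,(u,24),128).round(2) for u in (339.75,340.25)])
```

```text
stud px 339.19315338134766 23.26445198059082 axes (35.62458038330078, 38.7755241394043) world [ 589.91 -137.5   128.  ] diam 17.03496712339043 slot mean [ 590.27 -137.48] yaw 0.16747830370466832 sd [0.42479694 4.13023006]
stud px 339.1609115600586 23.251827239990234 axes (34.89421844482422, 38.33647918701172) world [ 589.92 -137.48  128.  ] diam 16.685571497366865 slot mean [ 590.06 -137.48] yaw 0.4012630391768106 sd [0.46384615 4.00845618]
stud px 339.08493423461914 23.376628875732422 axes (34.29830551147461, 37.53211212158203) world [ 589.86 -137.45  128.  ] diam 16.402057153636914 slot mean [ 590.02 -137.47] yaw 0.4516191168386291 sd [0.50242115 4.00933274]
5 339.3192771084337 edges [334 346]
10 339.20710059171597 edges [327 352]
15 339.21084337349396 edges [325 355]
20 339.0188679245283 edges [325 355]
25 339.02564102564105 edges [325 355]
30 339.0337837837838 edges [325 355]
35 339.05479452054794 edges [325 353]
40 338.97037037037035 edges [330 348]
75 [167 170 171 167 141 134 157 177 197 215 213 198 177 161 155 155 167 168
 167 169 170]
90 [ 96  94  94  92 106 140 159 178 201 220 215 191 178 160 142 156 171 173
 173 169 172]
105 [ 98  95  92  88 113 145 161 174 199 216 210 191 169 154 148 158 175 176
 176 180 176]
120 [ 96  98  92  93 114 147 168 192 206 215 203 184 170 151 147 164 173 176
 176 176 178]
150 [ 98  88  92  97 122 152 162 183 207 207 193 176 162 150 160 175 181 179
 179 173 173]
175 [ 87  93  94 107 136 160 177 195 205 199 185 172 156 145 158 171 172 174
 169 170 168]
[array([ 567.29, -137.32,  142.  ]), array([ 567.29, -137.55,  142.  ])] [array([ 589.59, -137.77,  128.  ]), array([ 589.59, -138.01,  128.  ])]
```

The leg (y≈-137.3, yaw 0.2 deg) and the stud's slot (y≈-137.5, yaw 0.3 deg) line up. I'll lower now, then advance.

Emit:
play_rows(rows="-1 0.2 14 0 0 0;-1 0.2 25 0 0 0;-1 0.2 28.8 0 0 0;-1 0.2 28.8 0 0 0;-1 0.2 28.8 0 0 0;-1 0.2 28.8 0 0 0")

```text
clock: 5.6
eef_pos: [481.1, -129.2, 113.2]
ee_rot: [180.0, -0.0, -0.0]
contact_force: [-0.4, -1.2, -0.1]
gripper_width: 0.229
```

Emit:
play_rows(rows="3 0 0 0 0 0;6 0 0 0 0 0;8 0 0 0 0 0;10 0 0 0 0 0;11 0 0 0 0 0;12 0 0 0 0 0;12 0 0 0 0 0")

```text
clock: 6.3
eef_pos: [492.9, -129.1, 112.9]
ee_rot: [180.0, 0.0, -0.0]
contact_force: [-0.5, -0.6, -0.7]
gripper_width: 0.23
```

Run:
```python
from q import *
c=wcap('w6')
im=c['color'][0:180,240:440]; save('w6c',cv2.resize(im,None,fx=3,fy=3,interpolation=cv2.INTER_NEAREST))
```

```text
6.3 [ 492.86 -129.12  112.87] [ 1.7999e+02  0.0000e+00 -2.0000e-02] [-0.5 -0.6 -0.7]
```

View pics/w6c.png

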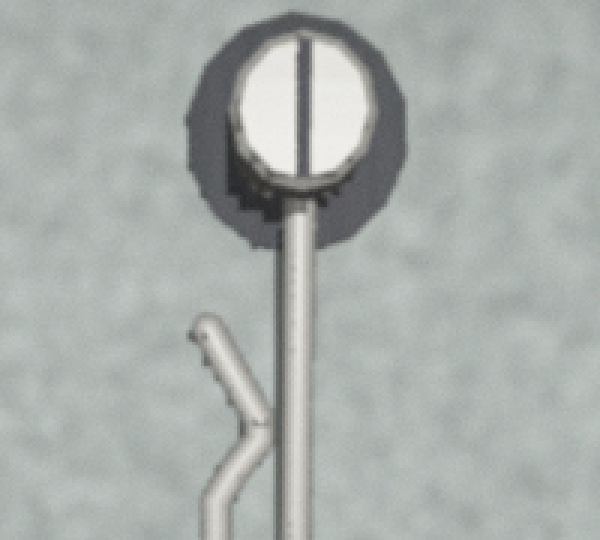

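The tip has entered the mouth with no force, so I'll continue to about 20 mm deep.

Emit:
play_rows(rows="2 0 0 0 0 0;4 0 0 0 0 0;6 0 0 0 0 0;8 0 0 0 0 0;9 0 0 0 0 0;9 0 0 0 0 0")

```text
clock: 6.95
eef_pos: [501.9, -129.1, 112.9]
ee_rot: [180.0, -0.0, -0.0]
contact_force: [0.5, 0.3, -0.1]
gripper_width: 0.23
```

Emit:
play_rows(rows="2 0 0 0 0 0;4 0 0 0 0 0;6 0 0 0 0 0;8 0 0 0 0 0;8 0 0 0 0 0")

```text
clock: 7.45
eef_pos: [510.1, -129.2, 112.9]
ee_rot: [180.0, -0.0, -0.0]
contact_force: [0.9, -0.3, -0.6]
gripper_width: 0.23
```

Run:
```python
from q import *
c=wcap('w7')
im=c['color'][0:180,240:440]; save('w7c',cv2.resize(im,None,fx=3,fy=3,interpolation=cv2.INTER_NEAREST))
```

```text
7.45 [ 510.08 -129.18  112.92] [ 1.7999e+02 -1.0000e-02 -2.0000e-02] [ 0.9 -0.3 -0.6]
```

View pics/w7c.png

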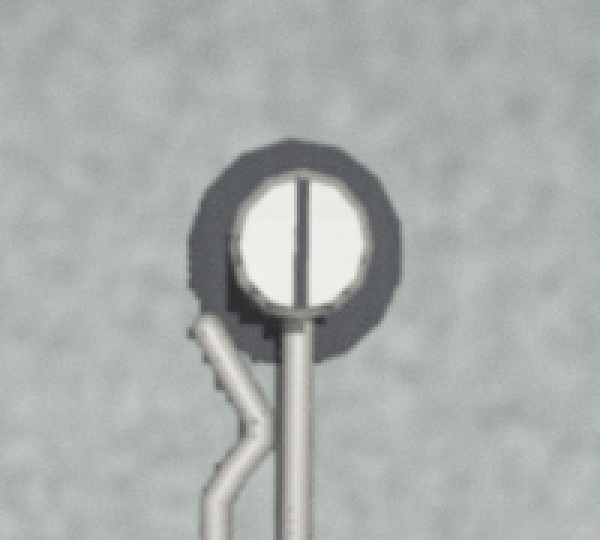

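The leg is about 20 mm into the hole (stud axis at pin x≈80) and the nose is not yet touching. I'll settle it, let go, then raise.

Emit:
play_rows(rows="0 0 0.7 0 0 0;0 0 0.7 0 0 0")

```text
clock: 7.7
eef_pos: [509.6, -129.1, 112.1]
ee_rot: [-180.0, 0.0, -0.0]
contact_force: [0.1, -0.6, -0.1]
gripper_width: 0.227
```

Emit:
play_rows(rows="0 0 0 0 0 0;0 0 0 0 0 0;0 0 0 0 0 0;0 0 0 0 0 0;0 0 0 0 0 0;0 0 0 0 0 0;0 0 0 0 0 0", fingers=44)

```text
clock: 8.4
eef_pos: [509.8, -129.1, 112.2]
ee_rot: [180.0, -0.0, -0.0]
contact_force: [0.2, 0.3, 0.0]
gripper_width: 0.477
```

Emit:
play_rows(rows="0 0 -12 0 0 0;0 0 -24 0 0 0;-15 0 -30 0 0 0;-30 0 -30 0 0 0;-30 0 -30 0 0 0;-30 0 -30 0 0 0")

```text
clock: 9.0
eef_pos: [480.5, -129.4, 143.2]
ee_rot: [180.0, -0.1, -0.0]
contact_force: [-0.7, -0.8, 0.1]
gripper_width: 0.483
```

Run:
```python
from q import *
c=wcap('w8')
```

```text
9.0 [ 480.49 -129.39  143.2 ] [ 1.7995e+02 -1.1000e-01 -4.0000e-02] [-0.7 -0.8  0.1]
```

View pics/w8.png

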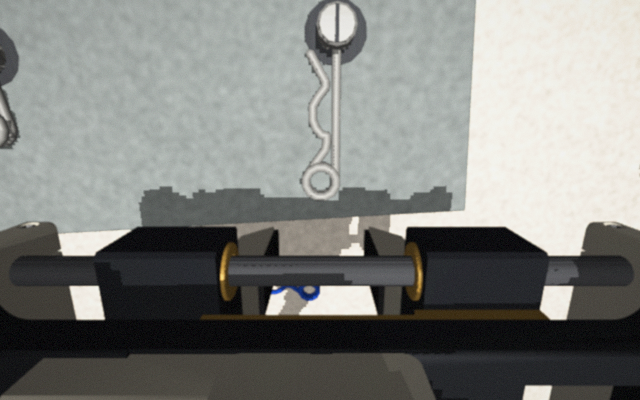

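Let go: the loop is at (320,181), with the leg still in the stud. I'll close the fingers and lower behind the loop.

Emit:
play_rows(rows="-2 0 0 0 0 0;-2 0 0 0 0 0;-2 0 0 0 0 0;-2 0 0 0 0 0;-2 0 10 0 0 0;-2 0 20 0 0 0;-2 0 28.7 0 0 0;-2 0 28.7 0 0 0;-2 0 28.7 0 0 0", fingers=0)

```text
clock: 9.95
eef_pos: [477.6, -129.1, 113.1]
ee_rot: [-180.0, 0.0, -0.0]
contact_force: [0.4, -0.3, 0.7]
gripper_width: 0.006
```

Emit:
play_rows(rows="2 0 0 0 0 0;4 0 0 0 0 0;6 0 0 0 0 0;8 0 0 0 0 0;8 0 0 0 0 0")

```text
clock: 10.45
eef_pos: [486.1, -129.2, 113.6]
ee_rot: [180.0, -0.0, -0.0]
contact_force: [1.0, 0.1, 0.2]
gripper_width: 0.006
```

Run:
```python
from q import *
c=wcap('w9')
```

```text
10.45 [ 486.14 -129.18  113.62] [ 1.7998e+02 -3.0000e-02 -2.0000e-02] [1.  0.1 0.2]
```

View pics/w9.png

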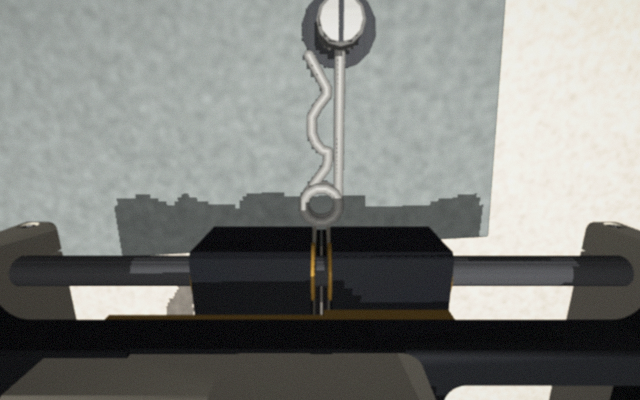

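Emit:
play_rows(rows="1.5 0 0 0 0 0;3 0 0 0 0 0;4.5 0 0 0 0 0;6 0 0 0 0 0;7.5 0 0 0 0 0;7.5 0 0 0 0 0")

```text
clock: 11.1
eef_pos: [493.5, -129.1, 113.5]
ee_rot: [180.0, -0.0, -0.0]
contact_force: [0.3, -0.0, 0.0]
gripper_width: 0.006
```

Emit:
play_rows(rows="1 0 0 0 0 0;2 0 0 0 0 0;3 0 0 0 0 0;4 0 0 0 0 0;4 0 0 0 0 0")

```text
clock: 11.6
eef_pos: [497.4, -129.1, 113.5]
ee_rot: [180.0, -0.0, -0.0]
contact_force: [-0.3, 0.7, 0.0]
gripper_width: 0.003
```

Emit:
play_rows(rows="1 0 0 0 0 0;2 0 0 0 0 0;3 0 0 0 0 0;4 0 0 0 0 0;4 0 0 0 0 0")

```text
clock: 12.1
eef_pos: [501.3, -129.1, 113.5]
ee_rot: [180.0, 0.0, -0.0]
contact_force: [-0.3, 0.5, 0.1]
gripper_width: 0.008
```

Run:
```python
from q import *
c=wcap('w10')
im=c['color'][0:240,220:440]; save('w10c',cv2.resize(im,None,fx=2.4,fy=2.4,interpolation=cv2.INTER_NEAREST))
```

```text
12.1 [ 501.33 -129.11  113.47] [ 1.8e+02  1.0e-02 -2.0e-02] [-0.3  0.5  0.1]
```

View pics/w10c.png

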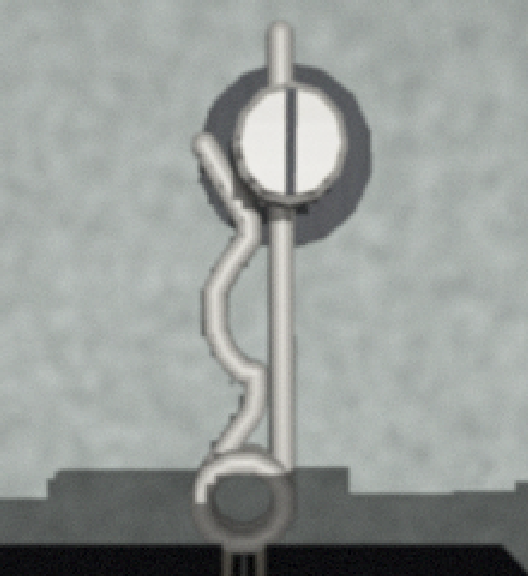

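The nose has reached the stud and the leg tip shows beyond it. I'll keep pushing in small steps and watch the force.

Emit:
play_rows(rows="1 0 0 0 0 0;2 0 0 0 0 0;3 0 0 0 0 0;3 0 0 0 0 0")

```text
clock: 12.55
eef_pos: [504.0, -129.0, 113.4]
ee_rot: [-180.0, 0.0, -0.0]
contact_force: [-2.7, -0.7, 1.4]
gripper_width: 0.008
```

Emit:
play_rows(rows="1 0 0 0 0 0;2 0 0 0 0 0;3 0 0 0 0 0;3 0 0 0 0 0")

```text
clock: 12.95
eef_pos: [506.6, -128.9, 113.4]
ee_rot: [-180.0, 0.1, -0.0]
contact_force: [-5.1, -0.0, 2.6]
gripper_width: 0.002
```

Emit:
play_rows(rows="1 0 0 0 0 0;2 0 0 0 0 0;3 0 0 0 0 0;3 0 0 0 0 0")

```text
clock: 13.35
eef_pos: [509.1, -128.8, 113.3]
ee_rot: [-180.0, 0.2, -0.0]
contact_force: [-5.5, 0.3, 2.5]
gripper_width: 0.008
```

Emit:
play_rows(rows="1 0 0 0 0 0;2 0 0 0 0 0;3 0 0 0 0 0;3 0 0 0 0 0")

```text
clock: 13.75
eef_pos: [512.3, -128.8, 113.3]
ee_rot: [-180.0, 0.1, -0.0]
contact_force: [-5.3, 0.7, 2.0]
gripper_width: 0.006
```

Emit:
play_rows(rows="1 0 0 0 0 0;2 0 0 0 0 0;3 0 0 0 0 0;3 0 0 0 0 0")

```text
clock: 14.15
eef_pos: [516.4, -129.1, 113.4]
ee_rot: [-180.0, -0.0, -0.0]
contact_force: [-2.5, 1.1, -0.2]
gripper_width: 0.009
```

Run:
```python
from q import *
c=wcap('w11')
im=c['color'][0:240,220:440]; save('w11c',cv2.resize(im,None,fx=2.4,fy=2.4,interpolation=cv2.INTER_NEAREST))
```

```text
14.15 [ 516.41 -129.06  113.44] [-1.8e+02 -1.0e-02 -3.0e-02] [-2.5  1.1 -0.2]
```

View pics/w11c.png

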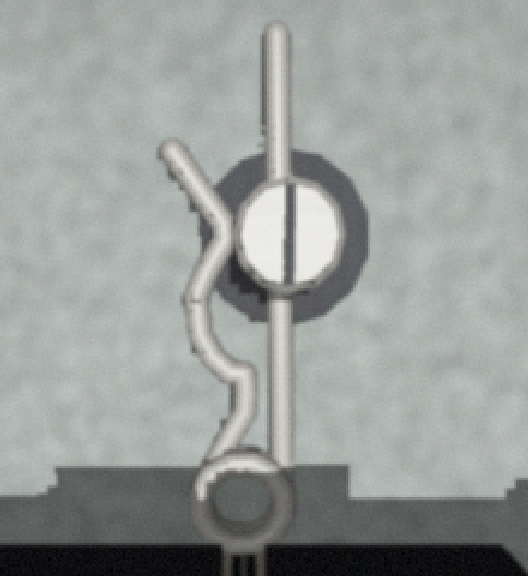

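The second waist is now at the stud's widest part. I'll continue.

Emit:
play_rows(rows="1 0 0 0 0 0;2 0 0 0 0 0;3 0 0 0 0 0;3 0 0 0 0 0")

```text
clock: 14.6
eef_pos: [520.1, -129.3, 113.6]
ee_rot: [180.0, -0.1, -0.0]
contact_force: [-0.7, -0.6, -0.6]
gripper_width: 0.004
```

Emit:
play_rows(rows="1 0 0 0 0 0;2 0 0 0 0 0;3 0 0 0 0 0;3 0 0 0 0 0")

```text
clock: 15.0
eef_pos: [522.9, -129.3, 113.7]
ee_rot: [180.0, -0.1, -0.0]
contact_force: [-0.0, 1.1, 0.1]
gripper_width: 0.003
```

Run:
```python
from q import *
c=wcap('w12')
im=c['color'][0:240,220:440]; save('w12c',cv2.resize(im,None,fx=2.4,fy=2.4,interpolation=cv2.INTER_NEAREST))
```

```text
15.0 [ 522.92 -129.31  113.69] [ 1.7997e+02 -7.0000e-02 -3.0000e-02] [-0.   1.1  0.1]
```

View pics/w12c.png

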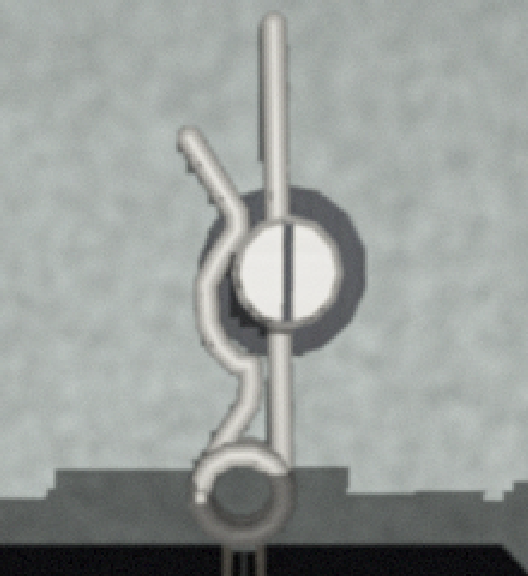

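Emit:
play_rows(rows="1 0 0 0 0 0;2 0 0 0 0 0;3 0 0 0 0 0;3 0 0 0 0 0")

```text
clock: 15.45
eef_pos: [525.4, -129.2, 113.5]
ee_rot: [180.0, -0.0, -0.0]
contact_force: [-0.7, 0.5, -0.7]
gripper_width: 0.005
```

Emit:
play_rows(rows="0.7 0 0 0 0 0;1.4 0 0 0 0 0;2 0 0 0 0 0;2 0 0 0 0 0")

```text
clock: 15.85
eef_pos: [527.3, -129.1, 113.5]
ee_rot: [180.0, -0.0, -0.0]
contact_force: [0.6, -0.4, 0.4]
gripper_width: 0.01
```

Run:
```python
from q import *
c=wcap('w13')
im=c['color'][0:240,220:440]; save('w13c',cv2.resize(im,None,fx=2.4,fy=2.4,interpolation=cv2.INTER_NEAREST))
```

```text
15.85 [ 527.34 -129.14  113.49] [ 1.7999e+02 -0.0000e+00 -2.0000e-02] [ 0.6 -0.4  0.4]
```

View pics/w13c.png

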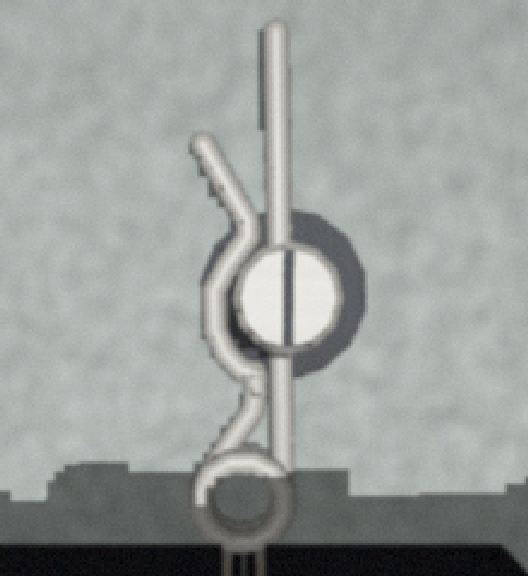

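Emit:
play_rows(rows="0.5 0 0 0 0 0;1 0 0 0 0 0;1.5 0 0 0 0 0;2 0 0 0 0 0;2 0 0 0 0 0")

```text
clock: 16.4
eef_pos: [529.4, -129.1, 113.5]
ee_rot: [180.0, -0.0, -0.0]
contact_force: [-0.7, -0.2, -0.7]
gripper_width: 0.009
```

Emit:
play_rows(rows="0.5 0 0 0 0 0;1 0 0 0 0 0;1.5 0 0 0 0 0;1.5 0 0 0 0 0")

```text
clock: 16.8
eef_pos: [530.9, -129.2, 113.5]
ee_rot: [180.0, -0.0, -0.0]
contact_force: [-0.7, 0.7, 0.7]
gripper_width: 0.007
```

Run:
```python
from q import *
c=wcap('w14')
im=c['color'][0:240,220:440]; save('w14c',cv2.resize(im,None,fx=2.4,fy=2.4,interpolation=cv2.INTER_NEAREST))
```

```text
16.8 [ 530.87 -129.17  113.52] [ 1.7999e+02 -1.0000e-02 -2.0000e-02] [-0.7  0.7  0.7]
```

View pics/w14c.png

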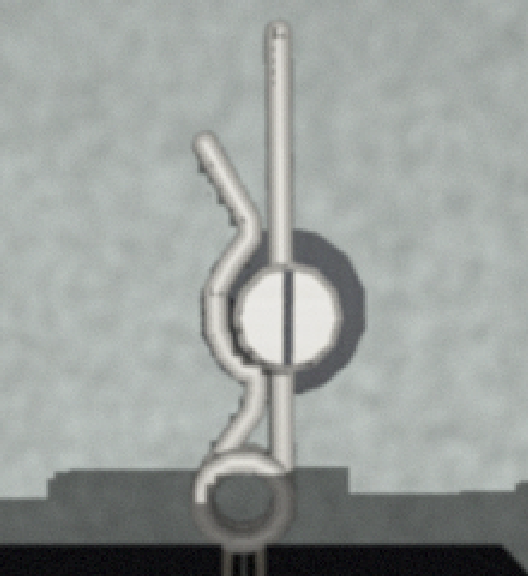

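It looks seated, with the bow around the stud and no force. I'll back off, raise, and measure.

Emit:
play_rows(rows="-5 0 0 0 0 0;-12 0 0 0 0 0;-20 0 -15 0 0 0;-35 0 -40 0 0 0;-35 0 -60 0 0 0;-35 0 -60 0 0 0;-35 0 -60 0 0 0;-35 0 -60 0 0 0")

```text
clock: 17.65
eef_pos: [495.1, -128.9, 172.5]
ee_rot: [-180.0, 0.1, -0.0]
contact_force: [-0.2, -0.7, -0.2]
gripper_width: 0.007
```

Run:
```python
from q import *
c=wcap('w15')
im=c['color'][0:230,240:420]; save('w15c',cv2.resize(im,None,fx=2.6,fy=2.6,interpolation=cv2.INTER_NEAREST))
```

```text
17.65 [ 495.12 -128.87  172.47] [-1.7996e+02  1.0000e-01 -2.0000e-02] [-0.2 -0.7 -0.2]
```

View pics/w15c.png

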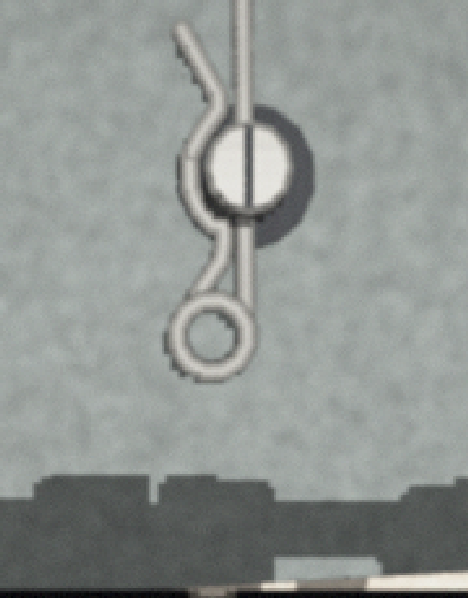

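Run:
```python
from q import *
c=dict(np.load('pics/w15.npz'))
L=ray_plane(c,(321.5,129.6),119); L2=ray_plane(c,(321.5,129.6),120);S,y=stud(c,(315,42,357,90),190)
print(L.round(1),'dx',S[0]-L[0],S[0]-L2[0],'dy',S[1]-L[1])
for v in (20,30,100,105): 
  g=cv2.cvtColor(c['color'],cv2.COLOR_RGB2GRAY)[v,325:345]; print(v,g)
print(ray_plane(c,(240+242/2.6,30),112.5),ray_plane(c,(240+244.5/2.6,100),112.5))
```

```text
stud px 335.27465438842773 63.49154853820801 axes (28.391063690185547, 30.583948135375977) world [ 589.85 -137.52  128.  ] diam 16.48097314185714 slot mean [ 589.97 -137.36] yaw 0.7627886020817345 sd [0.49118603 3.7779872 ]
[ 551.8 -129.5  119. ] dx 38.05016067343752 38.000655831386894 dy -7.975528097777271
20 [161 157 153 146 130 142 164 186 194 179 161 135 142 152 154 153 154 152
 154 150]
30 [148 156 153 136 125 134 159 183 195 183 161 141 145 157 161 160 162 163
 162 161]
100 [189 167 146 132 107 106 139 170 191 194 182 161 146 146 165 165 166 160
 164 165]
105 [134 145 158 152 130 112 141 165 189 196 177 161 140 145 154 157 155 158
 161 161]
[ 611.02137623 -136.5990555   112.5       ] [ 570.09605847 -137.59571001  112.5       ]
```

The stud axis is 38.0 mm along the leg and under 1 mm across, so the pin is home. The robot is clear, so I'll hand in.

Run:
```python
from h import *
s=r.sense(); print(s['clock'],s['contact_force'].round(1),s['dq'].round(2)); r.job_done()
```

```text
17.7 [ 0.2  1.3 -0.4] [ 0.03  0.3  -0.32  0.01  0.26  0.06]
the job is handed in; nothing more can be done
```

The hair pin is home in the bare stud, and I handed the job in at 17.7 s of the 67 s allowed. No verdict is reported, so these are my own last checks.

- **Insertion:** I gripped the loose grey pin by its loop and lined its leg up with the slot on the stud's top, to within about 0.3 mm and 1°. I slid it about 20 mm into the hole with no force felt, then let go and raised clear.
- **Push:** With the closed fingers behind the loop I pushed it on until the bow snapped over the stud. The highest reading between push steps was about 6 N; I did not record the force during the steps.
- **Last checks:** From the final wrist image, the stud's axis is about 38.0 mm along the leg (target 38) and under 1 mm across it. The bow looks closed around the stud, but I judged that only by eye. The arm was clear and touching nothing.
- **Disagreement:** The slot's bearing came out at 0.2–0.8° in the good views. Two early readings, 31° and 5.5°, were wrong: the first took in tray brightness and the second fitted the stud poorly, and I did not use them.
- **Glassware and packages:** The tool kept well away from the flasks, bottle and carton, and I saw no contact force that suggests otherwise. I did not take a final overall picture to confirm it.

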